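Hold a trowel blade in the slot of a laser marker

ROBOT

A 6-joint arm with a two-finger parallel gripper is mounted at the origin on a cart in front of the work surface, level with it; the furniture and walls round the work are solid. World frame = base frame: x ahead of the robot, y to its left, z up, the work surface at z = 0. Lengths are in mm, angles in rad, forces in N, time in s.
With the tool pointing down it reaches from about 325 to 875 mm from the base axis. Payload 4.4 kg.
Tool frame: the origin (TCP) lies on the centre line of the jaws, within the pads' length; the fingertips stand ahead of it and the grasp point (between the pads) lies 6 mm ahead of it (ctrl.tcp_to_tips is the z of the fingertips in the tool frame, in mm); z points along the fingers, y is the line along which they close (so a half turn about z gives the same grasp; the last joint's range is limited). The gripper opens to 85 mm and grips with 20 to 120 N. Pads are 22 mm wide; open, the fingers measure 114 mm over their backs; the gripper's body (76 mm by 85 mm) begins 54 mm behind the grasp point. The pads swing forward as they close: fully open they stand 13 mm farther back than shut.
Start: joints at [-1.496, 0.207, 1.542, -0, 1.393, -0.15], TCP at [128.722, -560.409, 256.282] pointing down, gripper open.
Joint ranges: [-2.73, 2.73], [-0.86, 2.22], [0.23, 2.46], [-1.11, 4.25], [0.08, 2.63], [-2.82, 2.82]. Speed limits (rad/s): [2.79, 2.79, 3.14, 3.14, 3.14, 3.14].

INTERFACE

Orientations are given as a 3x3 rotation matrix whose columns are the frame's x, y, z axes.
In Python, from plant import ctrl, sensors, optics gives the robot as it stands. Calls block until the motion is done:
- ctrl.move_ptp(position, orientation): joint-space move of the TCP to a pose.
- ctrl.move_l(position, rot=None, vel=150, threshold=None): straight line of the TCP; rot=None keeps the orientation; vel is the mean speed in mm/s. With threshold (N) it stops when the force on the tool has changed by that much, and returns True; else False.
- ctrl.set_joints(angles): joint-space move.
- ctrl.gripper_to(opening, force=None): finger opening in mm; force is the grip in N (None keeps the last); returns when the fingers have stopped.
- ctrl.hold(seconds).
- ctrl.solve_ik(position, orientation): joint angles nearest the present ones, or None.
- sensors.read_state(): the state.
- optics.grab_frame(name): name is "side" or "top"; returns (picture, depth): 384x512x3 uint8, red, green, blue; 384x512 float32, mm along the optical axis (not along the pixel's ray), 0 where there is no reading.
- optics.camera_params(name): a dict with "mtx" (3x3 intrinsics, pixels), "R" (3x3) and "t" (3): a world point X has camera coordinates R X + t. Camera axes: x right, y down, z forward; pixel columns grow to the right and rows downward; lengths in mm; the calibration is good to about 2 mm. A picture is of the moment at which its call begins. camera_params takes no time and is no camera call.
A pose or a line that the arm cannot do raises ctrl.MotionError and nothing moves.
- ctrl.finish_job(): hands the job in; it is judged then, once.
The state is a dict: "t": time; "q": joint angles; "qvel": joint speeds; "tau": joint torques, N m; "eef_pos": TCP position; "eef_rot": TCP orientation; "force": force on the tool from outside, world axes, zero at the start; "wrist_torque": the same for the moment, N m; "grip_width": finger opening in mm; "grasp_force": force on a finger pad.
Only numpy, scipy, OpenCV 4.12 (cv2) and the standard library are available. Lean on these libraries where they do the work, as an engineer would, in place of code of your own. Each camera call takes 0.05 s, during which the arm holds its last target. There are 200 camera calls.

TASK

Swing the blue guard door of the bench laser marker right open, at least square to its front, then pick up the trowel by its handle and pass its blade level through the slot behind the door until the widest part of the blade is well inside, without forcing it. Finish while still holding the trowel there in the gripper, still and free of the slot's edges, with the door left open. Leave the green-handled cultivator and the two loose pots beside the marker (leaf-painted white, and terracotta) where they are.

Things in the scene. Friction and masses are not known exactly. Their poses are not given: they have to be found in the camera images.
- marker: the laser marker: a fixed grey steel housing 170 (x) x 220 (y) x 200 mm high, with a black laser head 50 mm high on the rear half of its top. Origin: on the table under it; the aluminium front plate's face lies 90 mm to its -x side, the housing's back 80 mm to +x. Its x axis points into the slot (away from the robot at yaw 0), y to the left, z up. Closed all round save for the slot
- slot (a point): centre of the slot's mouth in the front plate's outer face, 105 mm above the table and 20 mm to the right (-y) of the housing's middle; axes as the marker's, x pointing inward. The slot is 64.6 mm wide (y) and 14.4 mm high (z), through a plate 8 mm thick; behind it 150 mm of free depth. The door covers it when shut
- guard_door (a joint): angle of the blue door, rad: 0 shut, 1.571 square to the front, 1.9 stop. Upright hinge at its left (+y) edge; swings towards the robot and to the left. Light friction (under 1 N at the handle); stays where it is left. Panel 12 mm thick, reaches 204 mm to the right of the hinge line; upper edge 194 mm above the table
- door_hinge (a point): point on the door's upright hinge axis, 178 mm above the table, 124 mm to the left (+y) of the slot's middle, in the plane of the front plate
- door_handle (a point): grip point on the door's handle, 178 mm above the table: a round upright steel bar, 12 mm thick, that stands 42 mm off the door's outer face; its upper end is free (top at 198 mm) and clear for fingers from above down to 145 mm, below which two arms join it to the door. 170 mm from the hinge axis along the door and 57 mm out from it
- trowel: hand trowel, pale handle, dark blade, 260 mm, 0.14-0.28 kg, lying flat. Origin: mid-length, at the underside; its -y axis points to the blade's tip, z up. Handle 27 mm wide and high, y = +10 to +130 mm; balance point y = +40. Blade y = -40 to the tip at -130, widest (60.6 mm) at y = -75, 0 to 10.4 mm above the underside. The thin neck (y = -40 to +10) cannot be gripped
- trowel_tip (a point): the tip of the trowel's blade (y = -130 mm on the trowel), 5.2 mm above its underside, which is mid-height of the blade's full depth; axes as the trowel's
- trowel_wide (a point): middle of the widest part of the trowel's blade (y = -75 mm), 5.2 mm above its underside; axes as the trowel's
- cultivator: small rake with a green handle and curved rust-brown prongs, 227 x 66 x 29 mm, lying flat beside the trowel; origin at mid-length, underside; -y towards the prongs. To be left alone
- painted_pot: small white flower pot with painted leaves, 96 mm wide, 97 mm high, to the right of the marker; origin at its foot. To be left alone
- clay_pot: small terracotta pot, 101 mm wide, 90 mm high, to the left of the marker; origin at its foot. To be left alone

How it is judged (in metres and radians):
On the way, in this order (a step that is already met when the one before it is completed fails the run):
1. the guard door is open at least about square (1.4 rad), the trowel still lying on the table (value of joint guard_door above 1.4 rad and height (world z) of trowel below 0.02 m), for 0.2 s.
2. the trowel is lifted in the gripper, clear of the table (height (world z) of trowel above 0.04 m and contact force between the fingers and trowel above 2 N), for 0.2 s.
3. the widest part of the blade is in the slot (x of trowel_wide in the frame of slot above 0.004 m and y of trowel_wide in the frame of slot between -0.01 and 0.01 m), for 0.2 s.
At the end, for the whole second after the job is handed in: Trowel held still in the gripper (over 2 N), its blade's widest part at least 4 mm inside the plate's face and within 10 mm of the slot's middle, straight and level within 0.15 rad, under 3 N on the marker; door past 1.4 rad; cultivator and pots within 30 mm of their start (all of step 3 and x of trowel_tip in the frame of slot below 0.145 m and z of trowel_wide in the frame of slot between -0.01 and 0.01 m and angle between the y axis of trowel and the x axis of marker, either way round below 0.15 rad and angle between trowel's own z axis and vertical below 0.15 rad and contact force between the fingers and trowel above 2 N and contact force between trowel and marker below 3 N and linear speed of trowel below 0.02 m/s and value of joint guard_door above 1.4 rad and distance of each of cultivator, painted_pot, clay_pot from where it was at the start of the episode below 0.03 m); the arm keeps its last pose, push and grip.
It fails at once if the trowel is forced against the marker with more than 25 N (contact force between trowel and marker above 25 N).
It fails at once if the cultivator or a pot beside the marker is knocked away more than 30 mm (distance of any of cultivator, painted_pot, clay_pot from where it was at the start of the episode above 0.03 m).
It also fails if it takes over 67 s, if anything falls off the work surface, if the arm or the gripper's body presses on something with over 40 N, if the wrist force passes 120 N, or if a joint passes its speed limit or range.

## Working session

There is one attempt and no reset: what is moved stays moved. The work goes in short steps, each a Python script; the robot and the scene stay as the last script left them, time stands still between calls to the robot, and variables do not carry over. Pictures are saved under pics/ and viewed, at most 10 in all, crops included, and the job is handed in when it is done.

```bash
mkdir -p pics; ls; cat > h.py <<'E'
import numpy as np, cv2
from plant import ctrl, sensors, optics
def grab(n):
    p,d=optics.grab_frame(n); np.savez(f'{n}.npz',p=p,d=d); return p,d
def cloud(n):
    z=np.load(f'{n}.npz'); p,d=z['p'],z['d']; c=optics.camera_params(n)
    v,u=np.mgrid[0:384,0:512]; K=np.array(c['mtx']);R=np.array(c['R']);t=np.array(c['t'])
    P=np.stack([(u-K[0,2])/K[0,0]*d,(v-K[1,2])/K[1,1]*d,d],-1)
    return p,d,(P-t)@R
E
python3 - <<'E'
from h import *
a,_=grab('top'); b,_=grab('side')
cv2.imwrite('pics/top.png',cv2.resize(a,(800,600))[:,:,::-1]);cv2.imwrite('pics/side.png',cv2.resize(b,(800,600))[:,:,::-1])
for n in('top','side'):
  c=optics.camera_params(n);print(c['mtx'],-np.array(c['R']).T@c['t'],np.array(c['R'])[2])
s=sensors.read_state();print(s['t'],s['eef_rot'],ctrl.tcp_to_tips)
E
```

```text
pics
[[400.66794294   0.         258.52992758]
 [  0.         400.66794294 193.89605012]
 [  0.           0.           1.        ]] [ 454.11165053  -24.82335731 1427.61675871] [ 0.12453986  0.00681153 -0.99219122]
[[425.8913808    0.         253.52427683]
 [  0.         425.8913808  191.65937647]
 [  0.           0.           1.        ]] [ 985.08150565  561.39684429 1241.37243812] [-0.29025333 -0.44534132 -0.84700892]
0.1 [[ 9.74609947e-01  2.23909416e-01 -1.56661155e-04]
 [ 2.23909234e-01 -9.74607663e-01  2.13499043e-03]
 [ 3.25361297e-04 -2.11586079e-03 -9.99997709e-01]] 25.0
```

View pics/top.png

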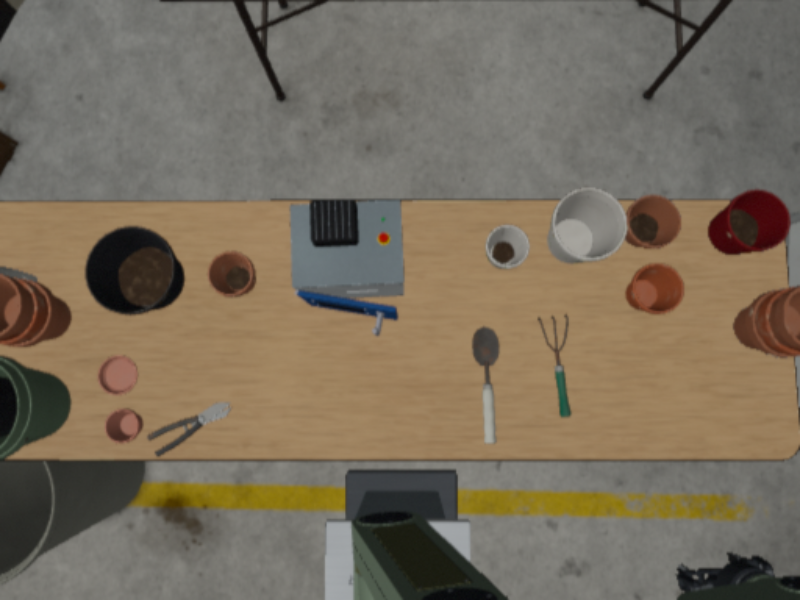

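View pics/side.png

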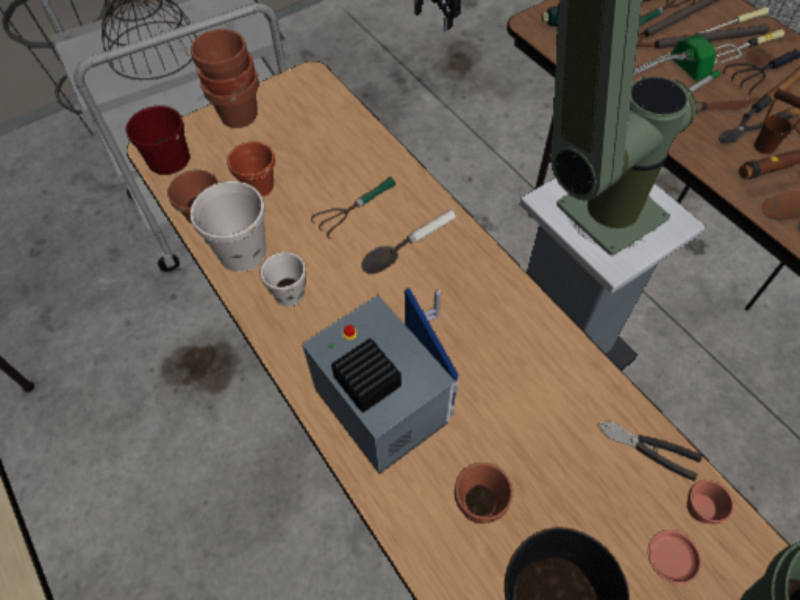

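The top view shows the marker (housing 290–403, 200–297), a slightly ajar blue door (298–397, 290–318) with its handle at (379,325), the trowel from tip (485,327) to handle end (489,441), the cultivator at (560,365), and the small pots at (232,273) and (507,247). The side view agrees with this. I'll measure next.

```bash
cat > m.py <<'E'
from h import *
def rect(X):
    (c,s,a)=cv2.minAreaRect(X[:,:2].astype(np.float32)); return np.round(c,1),np.round(s,1),round(a,2)
for n in('top','side'):
    p,d,W=cloud(n); hsv=cv2.cvtColor(p,cv2.COLOR_RGB2HSV); H,S,V=[hsv[...,i].astype(int) for i in range(3)]
    x,y,z=[W[...,i] for i in range(3)]
    ok=(d>0)&(x>200)&(x<900)
    blue=ok&(H>105)&(H<125)&(S>150)&(z>100)
    B=W[blue];print(n,'blue',len(B),'z max',np.percentile(B[:,2],98),B[:,:2].min(0),B[:,:2].max(0))
    Bt=B[B[:,2]>185];print(' door top rect',rect(Bt),'line',cv2.fitLine(Bt[:,:2].astype(np.float32),cv2.DIST_HUBER,0,.01,.01).ravel())
    top=ok&(abs(z-200)<6)&~blue&(y>-120)&(y<260)
    m,l,st,ce=cv2.connectedComponentsWithStats(top.astype(np.uint8))
    for i in range(1,m):
        if st[i,4]>8: print(' top comp',st[i],rect(W[l==i]),W[l==i].mean(0).round(1))
    # trowel
    uv=np.array([[310,180],[314,285]])
    T=ok&(z>3)&(z<45)&(y<-100)&(y>-260)&(x<620)
    m,l,st,ce=cv2.connectedComponentsWithStats(T.astype(np.uint8))
    for i in range(1,m):
        if st[i,4]>60:
            X=W[l==i];print(' tool',st[i],rect(X),X.min(0).round(),X.max(0).round(),X.mean(0).round(1))
    h=ok&(S<40)&(V>150)&(y<-120)&(y>-260)&(x<520)&(z<60)
    X=W[h];print(' handle',len(X),rect(X),cv2.fitLine(X[:,:2].astype(np.float32),cv2.DIST_HUBER,0,.01,.01).ravel(),np.percentile(X[:,2],[5,50,95]))
    print(' table z',np.median(z[ok&(abs(y+80)<20)&(x>350)&(x<450)]))
E
python3 m.py
python3 - <<'E'
from h import *
a=np.load('top.npz')['p'][165:290,175:345]
b=np.load('side.npz')['p'][120:300,185:310]
cv2.imwrite('pics/c1.png',cv2.resize(a,None,fx=4.7,fy=4.7,interpolation=2)[:,:,::-1])
E
```

```text
top blue 287 z max 198.26022838015456 [593.0663869    3.81019347] [631.10929597 193.8134652 ]
 door top rect (array([613.4,  98.6]), array([193.4,   8.8]), 80.35) line [1.7584959e-01 9.8441702e-01 6.1308569e+02 1.0005303e+02]
 top comp [ 186  127   73   57 2875] (array([731.6, 100.3]), array([171.6, 224.5]), 2.64) [718.6  93.2 200. ]
 top comp [239 209   3   4  10] (array([557.1,  40.7]), array([9.6, 6.3]), 0.46) [556.8  41.  196.3]
 tool [299 209  23  77 631] (array([ 446.8, -207.2]), array([261. ,  75.1]), 8.58) [ 313. -235.    3.] [ 579. -158.   33.] [ 459.4 -200.    14.5]
 handle 163 (array([ 379.6, -198.9]), array([116.1,  16. ]), 1.49) [ 9.9968868e-01  2.4950732e-02  3.7914066e+02 -1.9813243e+02] [17.99421459 24.50129251 29.64497399]
 table z 0.16145482799199146
side blue 496 z max 197.9238387102335 [214.88557474   4.13482968] [806.85809866 196.8877019 ]
 door top rect (array([520.1,  64.8]), array([589.8, 167.6]), 21.3) line [1.7364375e-01 9.8480850e-01 6.1705859e+02 1.0657519e+02]
 top comp [278 186   4   3  11] (array([556. ,  42.3]), array([7.1, 9.3]), 57.37) [556.3  42.5 197.4]
 top comp [ 193  189   98   93 3295] (array([729.1,  98.9]), array([171.4, 225.8]), 2.34) [721.8 103.6 200.7]
 tool [228 127  68  58 712] (array([ 442.1, -209. ]), array([299.8, 110.5]), 11.95) [ 296. -259.    3.] [ 593. -132.   33.] [ 460.6 -200.    12.6]
 tool [290 146  18  12  61] (array([ 330.9, -136. ]), array([45.3, 62.7]), 65.07) [ 297. -159.    3.] [ 367. -106.    8.] [ 331.1 -134.6    4.9]
 handle 165 (array([ 380.1, -199. ]), array([117.2,  20.6]), 1.54) [ 9.9911481e-01  4.2067159e-02  3.9324356e+02 -1.9696071e+02] [15.67932103 24.83314859 30.61419348]
 table z 1.487971804901861
```

View pics/c1.png

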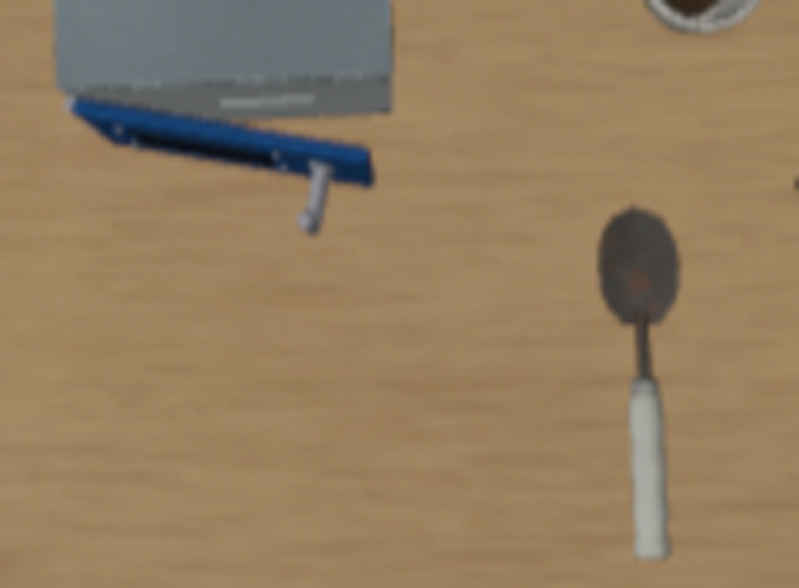

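The crop puts the trowel tip at crop (633,207) and its handle end at (651,557). The bar top is at (309,222). Hinge-to-bar distance comes out at 179.4 mm, against 179.3 expected. I'll solve the poses and plan the door arc.

```bash
cat >> h.py <<'E'
YAW=np.radians(2.5); C=np.array([730.3,99.6])
def rz(a): return np.array([[np.cos(a),-np.sin(a)],[np.sin(a),np.cos(a)]])
SLOT=C+rz(YAW)@[-85,-20]; HINGE=SLOT+rz(YAW)@[0,124]
def down(a):  # tool pointing down, closing axis y along world angle a
    y=np.array([np.cos(a),np.sin(a),0]); z=np.array([0,0,-1.]); return np.stack([np.cross(y,z),y,z],1)
def ray(n,u,v,z0):
    c=optics.camera_params(n);R=np.array(c['R']);t=np.array(c['t'])
    o=-R.T@t;d=R.T@np.linalg.solve(np.array(c['mtx']),[u,v,1]);return o+d*(z0-o[2])/d[2]
E
cat > door.py <<'E'
from h import *
h0=np.array([556.5,41.8]); r=h0-HINGE; a0=np.arctan2(r[1],r[0]); L=np.hypot(*r)
th0=YAW+np.arctan2(-170,-57)-a0; print('slot',SLOT,'hinge',HINGE,'L',L,'door',th0)
ths=np.linspace(th0,1.72,10); Z=184
def pose(th,flip,off=0):
    a=a0-(th-th0); return np.array([*(HINGE+L*np.array([np.cos(a),np.sin(a)])),Z]),down(a-np.pi/2+off+flip*np.pi)
E
python3 - <<'E'
from door import *
for f in(0,1):
    for off in(0,.4,.8,-.4,-.8): print(f,off,[ (lambda q:None if q is None else np.round(q[[0,3,5]],2).tolist())(ctrl.solve_ik(*pose(t,f,off))) for t in ths[[0,4,9]]])
for n,P in(('top',[(309.7,209,5),(313.5,283.5,14)]),):
    for u,v,z in P: print(ray(n,u,v,z))
print(ray('side',363*.64,264*.64,5),ray('side',453*.64,215*.64,20))
E
```

```text
slot [646.25328891  75.91138764] hinge [640.84448488 199.79336712] L 179.097448845662 door 0.2104771490035353
0 0 [[-0.08, -0.0, -2.73], [0.09, -0.0, -1.89], [0.36, -0.0, -0.78]]
0 0.4 [None, [0.09, -0.0, -2.29], [0.36, -0.0, -1.18]]
0 0.8 [[-0.08, -0.0, 2.75], [0.09, -0.0, -2.69], [0.36, -0.0, -1.58]]
0 -0.4 [[-0.08, -0.0, -2.33], [0.09, -0.0, -1.49], [0.36, -0.0, -0.38]]
0 -0.8 [[-0.08, -0.0, -1.93], [0.09, -0.0, -1.09], [0.36, -0.0, 0.02]]
1 0 [[-0.08, -0.0, 0.41], [0.09, -0.0, 1.25], [0.36, -0.0, 2.36]]
1 0.4 [[-0.08, -0.0, 0.01], [0.09, -0.0, 0.85], [0.36, -0.0, 1.96]]
1 0.8 [[-0.08, -0.0, -0.39], [0.09, -0.0, 0.45], [0.36, -0.0, 1.56]]
1 -0.4 [[-0.08, -0.0, 0.81], [0.09, -0.0, 1.65], [0.36, -0.0, 2.76]]
1 -0.8 [[-0.08, -0.0, 1.21], [0.09, -0.0, 2.05], None]
[ 578.3853146  -197.16423371    5.        ]
[ 319.35153513 -205.13788796   14.        ]
[ 569.07179167 -210.29716372    5.        ] [ 324.31567709 -196.97407104   20.        ]
```

```bash
python3 - <<'E'
from door import *
p,R=pose(ths[0],1)
ctrl.gripper_to(30,20)
ctrl.move_ptp(p+[0,0,110],R)
print(ctrl.move_l(p,R,120,threshold=8))
ctrl.gripper_to(17,20); s=sensors.read_state(); print(s['t'],s['grip_width'],s['force'],s['eef_pos'])
for th in ths[1:]:
    p,R=pose(th,1); ctrl.move_l(p,R,100); s=sensors.read_state(); print(round(th,2),np.round(s['force'],1))
ctrl.hold(.3); ctrl.gripper_to(30); ctrl.move_l(p+[0,0,110],R,150)
print(sensors.read_state()['t'])
a,_=grab('top'); cv2.imwrite('pics/t2.png',cv2.resize(a[120:300,150:350],None,fx=4,fy=4,interpolation=2)[:,:,::-1])
E
```

```text
slot [646.25328891  75.91138764] hinge [640.84448488 199.79336712] L 179.097448845662 door 0.2104771490035353
False
4.6417 16.646881414914535 [1.09510861 0.72067023 0.36756274] [556.88534668  41.78797766 184.68792018]
0.38 [-0.2  0.  -0.6]
0.55 [-0.3 -1.   0.1]
0.71 [ 0.3  0.7 -0.1]
0.88 [-0.2 -0.6  0.1]
1.05 [-0.4 -0.4  1. ]
1.22 [-0.   0.1 -0.1]
1.38 [ 0.2 -0.4  0.3]
1.55 [-0.8 -0.1  0.2]
1.72 [ 0.8 -0.8  0.6]
10.1583
```

View pics/t2.png

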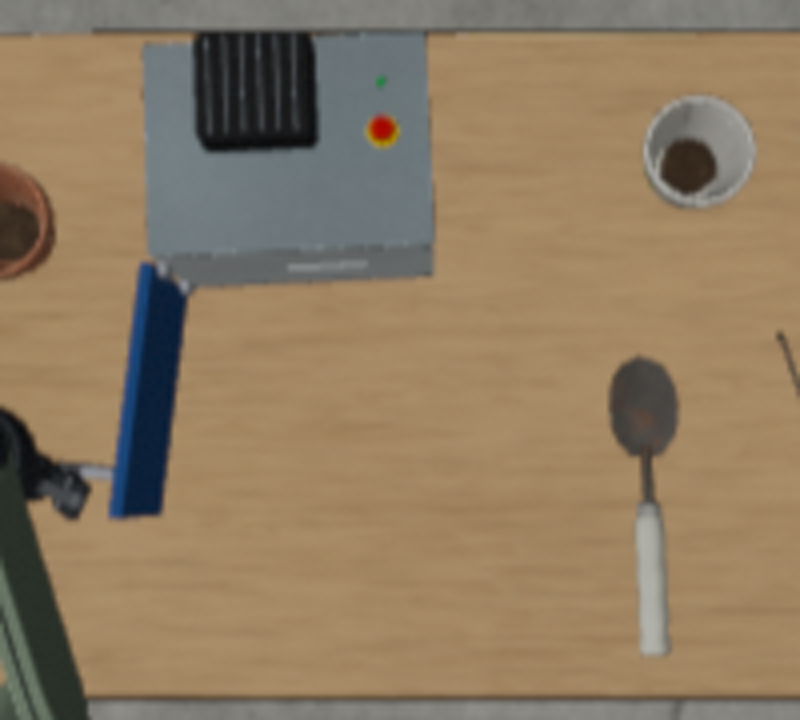

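The door is now open past square. The bright slot line spans crop (288–368, 267), and the trowel runs from (643,357) to (654,655). I'll refine the slot y and the trowel axis.

```bash
python3 - <<'E'
from h import *
p,d,W=cloud('top')
for u in (150+288/4-.375,150+328/4-.375,150+368/4-.375): 
    q=ray('top',u,120+267/4-.375,105); print('slot pt',q.round(1),'local',(rz(YAW).T@(q[:2]-SLOT)).round(1))
g=p[180:192,216:248].astype(int).sum(2)//3
print(g[3:10])
hsv=cv2.cvtColor(p,cv2.COLOR_RGB2HSV); S=hsv[...,1].astype(int)
m=(S<75); m[:, :295]=0; m[:,330:]=0; m[:205]=0; m[286:]=0
for nm,r0,r1,z in(('blade',209,234,5),('handle',247,283,14)):
    Q=[]
    for v in range(r0,r1):
        us=np.flatnonzero(m[v]); 
        if len(us)>2: Q.append([*ray('top',us.mean(),v,z)[:2],len(us)])
    Q=np.array(Q); l=cv2.fitLine(Q[:,:2].astype(np.float32),cv2.DIST_HUBER,0,.01,.01).ravel()
    print(nm,Q[0].round(1),Q[-1].round(1),'mean',Q[:,:2].mean(0).round(1),'ang',np.degrees(np.arctan(l[1]/l[0])))
v,u=np.nonzero(m); print(v.min(),v.max(),ray('top',310,v.min()-.5,5),ray('top',313,v.max()+.5,12))
E
```

```text
slot pt [645.5 107.4 105. ] local [ 0.6 31.5]
slot pt [645.5  74.  105. ] local [-0.9 -1.8]
slot pt [645.5  40.7 105. ] local [ -2.3 -35.2]
[[100 100  99  96  96  97  96  95  95 101 102 102 101 102 102 100 101  99
  100 101  99  98  99  98  98  99  98  98  98  99 100 100]
 [101 101 100 101 100 100 100 100  99  99  99  99  99  99 101 101 101 100
  101 101 102 102 102 102 102 101 100 100 100 100 100 100]
 [ 99 100 100  99 100 100 104 105 104 105 104 105 105 106 112 113 112 114
  114 123 122 121 122 122 122 120 103 101 100 101 101 100]
 [ 99 100  99 100 100 106 128 131 131 131 131 131 131 130 126 125 125 125
  126 131 124 124 124 124 123 117 104 101 101 102 102 101]
 [100  99 100 100 101 105 122 124 124 125 124 125 124 123 117 116 115 116
  116 116 110 110 110 110 109 104 102 102 102 103 101 102]
 [101 100 101 101 101 102 104 104 105 104 105 105 105 105 103 103 104 103
  103 101 102 102 102 103 103 101 102 103 102 102 101 102]
 [100 101 102 101 100 101 102 102 102 103 103 102 103 103 103 103 103  99
   99 100  99  99 102 102 102 102 103 112 107 107 107 108]]
blade [ 574.8 -196.4    6. ] [ 493.4 -201.     6. ] mean [ 534.  -199.3] ang 1.7473927
handle [ 444.4 -200.3    6. ] [ 324.4 -205.2    8. ] mean [ 384.2 -202.5] ang 1.5798342
210 283 [ 576.60036353 -198.20269773    5.        ] [ 319.1594273  -203.66426699   12.        ]
```

```bash
cat >> h.py <<'E'
G=np.array([403.5,-200.4]); TY=np.radians(1.7); GZ=27.
E
python3 - <<'E'
from h import *
s=rz(YAW)@[-200,0]+SLOT
for f in(0,1):
    R=down(TY+np.pi/2+f*np.pi); q=ctrl.solve_ik([*G,GZ],R); q2=ctrl.solve_ik([*s,127],down(YAW+np.pi/2+f*np.pi)); print(f,q,q2)
    if f==0: best=(q,R)
    elif best[0] is None or (q is not None and abs(q[5])<abs(best[0][5])): best=(q,R)
R=best[1]
ctrl.gripper_to(60,110)
ctrl.move_ptp([*G,GZ+120],R)
print(ctrl.move_l([*G,GZ],R,120,threshold=6)); ctrl.hold(.2)
s=sensors.read_state(); print(s['eef_pos'],s['force'],s['t'])
ctrl.gripper_to(10,110); ctrl.hold(.2)
s=sensors.read_state(); print(s['eef_pos'],s['force'],s['grip_width'],s['grasp_force'],s['wrist_torque'])
ctrl.move_l([*G,GZ+130],R,100); ctrl.hold(.3)
s=sensors.read_state(); print(s['eef_pos'],s['force'],s['grip_width'],s['grasp_force'],s['wrist_torque'],s['t'])
a,_=grab('top'); b,_=grab('side')
cv2.imwrite('pics/t3.png',np.hstack([cv2.resize(i[:,:,::-1],None,fx=4,fy=4,interpolation=2) for i in(a[180:300,240:340],b[90:210,200:300])]))
E
```

```text
0 [-6.53487004e-01  2.88694170e-01  2.00432819e+00 -4.44089210e-16
  8.48570294e-01 -2.25395393e+00] [-4.27369623e-02  1.01293475e-01  1.95752611e+00 -4.44089210e-16
  1.08277307e+00 -1.65716652e+00]
1 [-6.53487004e-01  2.88694170e-01  2.00432819e+00 -4.44089210e-16
  8.48570294e-01  8.87638726e-01] [-4.27369623e-02  1.01293475e-01  1.95752611e+00 -4.44089210e-16
  1.08277307e+00  1.48442613e+00]
False
[ 404.03249031 -200.78945889   27.69469796] [-0.72408041 -0.00836134  0.16771167] 13.7833
[ 403.77451264 -200.68883714   27.66504398] [-1.3273952   1.15403437  5.68422967] 24.95257531483192 108.29637050628662 [0.02746372 0.22625531 0.01593182]
[ 403.35615637 -200.30358069  156.68255703] [-0.26511303  0.62763164 -2.02232861] 24.636851878747645 108.08489799499512 [-0.01631474  0.02641173 -0.02590898] 16.1417
```

View pics/t3.png

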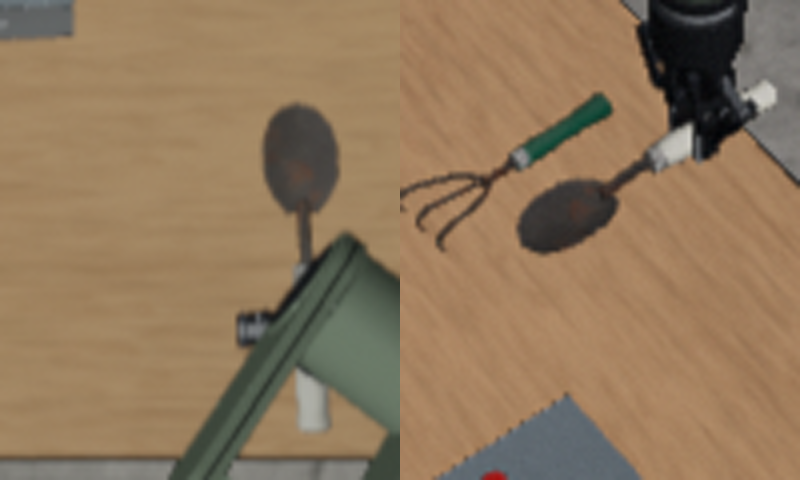

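The trowel hangs level in the gripper and the cultivator is untouched. Next I'll go to the pre-insert pose and measure the blade against the slot in the same image.

```bash
cat >> h.py <<'E'
RT=down(YAW+np.pi/2)
if np.array(sensors.read_state()['q'])[5]>-0.5: RT=down(YAW-np.pi/2)
def L2W(x,y,z): return np.array([*(SLOT+rz(YAW)@[x,y]),z])
def st():
    s=sensors.read_state(); e=np.array(s['eef_pos']); return (rz(YAW).T@(e[:2]-SLOT)).round(2),e[2].round(2),np.round(s['force'],2),round(s['t'],2)
E
cat > meas.py <<'E'
from h import *
def meas():
    a,_=grab('top'); b,_=grab('side'); p,d,W=cloud('top')
    f=p.astype(int); S=cv2.cvtColor(p,cv2.COLOR_RGB2HSV)[...,1]; g=f.sum(2)/3
    m=(S<75)&(g<112); Q=[]
    m[:189]=0; m[240:]=0; m[:,:205]=0; m[:,262:]=0
    n,l,s,c=cv2.connectedComponentsWithStats(m.astype(np.uint8)); k=1+np.argmax(s[1:,4]); m=l==k; print('bbox',s[k])
    for v in range(s[k,1]+1,s[k,1]+s[k,3]):
        us=np.flatnonzero(m[v])
        if len(us)>8: q=ray('top',us.mean(),v,105); Q.append([*(rz(YAW).T@(q[:2]-SLOT)),len(us)])
    Q=np.array(Q); print(Q.round(1)); print('slope',np.polyfit(Q[:,0],Q[:,1],1))
    X=W[m]; lx=(X[:,:2]-SLOT)@rz(YAW)
    for x0 in range(-120,0,15):
        k=(lx[:,0]>x0)&(lx[:,0]<x0+15)
        if k.sum()>5: print('blade z',x0,np.median(X[k,2]).round(1),np.percentile(X[k,2],[10,90]).round(1))
    for n in('top','side'):
        p,d,W=cloud(n); lx=(W[...,:2]-SLOT)@rz(YAW)
        w=(cv2.cvtColor(p,cv2.COLOR_RGB2HSV)[...,1]<45)&(p.min(2)>120)&(abs(lx[...,1])<8)&(lx[...,0]<-140)&(lx[...,0]>-320)&(W[...,2]>60)&(W[...,2]<160)
        for x0 in range(-320,-140,15):
            k=w&(lx[...,0]>x0)&(lx[...,0]<x0+15)
            if k.sum()>3: print(n,'handle top z',x0,np.percentile(W[k][:,2],90).round(1),k.sum(),lx[k][:,1].mean().round(1))
E
python3 - <<'E'
from meas import *
s=L2W(-240,-.5,157)
ctrl.move_l(s,RT,180); ctrl.move_l(L2W(-203,-.5,127.5),RT,80); ctrl.hold(.4); print(st()); print(st()); meas()
p=np.load('top.npz')['p'];q=np.load('side.npz')['p']
cv2.imwrite('pics/t4.png',np.hstack([cv2.resize(i[:,:,::-1],None,fx=4,fy=4,interpolation=2) for i in(p[160:290,185:285],q[150:280,220:320])]))
E
```

```text
(array([-203.03,   -0.49]), np.float64(127.72), array([ 0.96,  0.06, -2.51]), 19.01)
(array([-203.03,   -0.49]), np.float64(127.72), array([ 0.96,  0.06, -2.51]), 19.01)
bbox [205 195  44  45 661]
[[-3.660e+01 -1.800e+00  1.100e+01]
 [-3.990e+01 -1.700e+00  1.300e+01]
 [-4.330e+01 -1.600e+00  1.300e+01]
 [-4.660e+01 -1.500e+00  1.500e+01]
 [-5.000e+01 -1.400e+00  1.500e+01]
 [-5.340e+01 -2.900e+00  1.600e+01]
 [-5.660e+01 -1.100e+00  1.700e+01]
 [-6.000e+01 -1.000e+00  1.700e+01]
 [-6.330e+01 -9.000e-01  1.700e+01]
 [-6.660e+01 -8.000e-01  1.700e+01]
 [-6.990e+01 -7.000e-01  1.700e+01]
 [-7.330e+01 -5.000e-01  1.700e+01]
 [-7.660e+01 -4.000e-01  1.700e+01]
 [-7.990e+01 -1.000e-01  1.500e+01]
 [-8.320e+01  5.000e-01  1.400e+01]
 [-8.650e+01  4.000e-01  1.300e+01]
 [-8.990e+01  0.000e+00  1.700e+01]
 [-9.320e+01  2.000e-01  1.700e+01]
 [-9.650e+01  3.000e-01  1.500e+01]
 [-9.980e+01  4.000e-01  1.500e+01]
 [-1.031e+02  5.000e-01  1.300e+01]
 [-1.065e+02 -1.000e+00  1.200e+01]
 [-1.098e+02 -9.000e-01  1.000e+01]
 [-1.537e+02  4.790e+01  1.400e+01]
 [-1.579e+02  2.780e+01  3.800e+01]
 [-1.614e+02  2.230e+01  4.300e+01]
 [-1.647e+02  2.080e+01  4.400e+01]
 [-1.680e+02  2.090e+01  4.400e+01]
 [-1.713e+02  2.100e+01  4.400e+01]
 [-1.745e+02  2.110e+01  4.400e+01]]
slope [ -0.23209944 -16.42142685]
blade z -120 108.0 [102.7 114.3]
blade z -105 107.0 [102.9 110.9]
blade z -90 106.3 [103.  110.6]
blade z -75 105.9 [102.  109.9]
blade z -60 104.4 [100.8 108.9]
blade z -45 103.4 [ 99.9 107.2]
top handle top z -290 128.2 14 -0.7
top handle top z -275 129.0 23 -1.3
top handle top z -260 125.4 5 1.4
side handle top z -290 126.3 13 1.0
side handle top z -275 129.2 18 2.3
side handle top z -215 128.6 8 -1.4
side handle top z -200 129.3 18 0.9
side handle top z -185 128.2 25 1.4
side handle top z -170 126.2 14 3.0
```

View pics/t4.png

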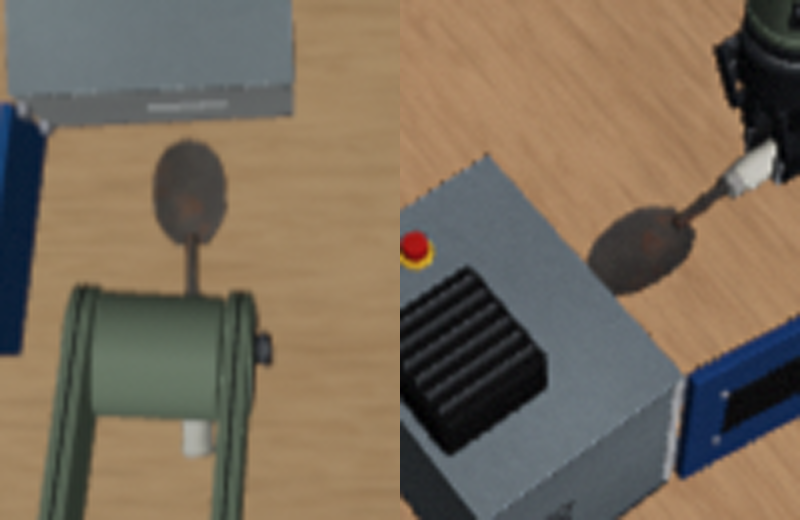

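The blade sits centred on the slot line: blade centre is at crop column about 190 and the slot spans 148–228. The heights match too. I'll insert slowly with a force stop.

```bash
python3 - <<'E'
from h import *
print(st())
for x in (-170,-150,-135,-125,-115,-107,-100):
    r=ctrl.move_l(L2W(x,-.5,127.3),RT,35,threshold=4); print(x,r,st())
    if r: break
s=sensors.read_state();print(s['grip_width'],s['grasp_force'],s['wrist_torque'])
E
```

```text
(array([-203.03,   -0.47]), np.float64(127.61), array([-0.11, -0.63, -1.59]), 19.11)
-170 False (array([-170.3 ,   -0.47]), np.float64(127.18), array([-0.36, -0.59, -3.12]), 20.2)
-150 False (array([-150.14,   -0.49]), np.float64(127.14), array([ 0.5 , -1.11, -2.1 ]), 20.93)
-135 False (array([-134.96,   -0.52]), np.float64(127.21), array([-0.64, -0.98, -1.39]), 21.5)
-125 False (array([-124.77,   -0.53]), np.float64(127.32), array([-0.75, -0.04, -1.54]), 21.93)
-115 False (array([-114.76,   -0.54]), np.float64(127.31), array([-0.36,  0.51, -1.91]), 22.37)
-107 False (array([-106.73,   -0.51]), np.float64(127.36), array([ 0.38, -0.47, -2.76]), 22.74)
-100 False (array([-99.7 ,  -0.53]), np.float64(127.38), array([-0.03,  0.88, -2.35]), 23.09)
25.10434819980532 108.08646082878113 [-0.01943925  0.07174443 -0.00723231]
```

It went in with no sign of contact. I'll average the force and take one look before handing in.

```bash
python3 - <<'E'
from h import *
F=[]
for i in range(25): ctrl.hold(.05); s=sensors.read_state(); F.append([*s['force'],*s['wrist_torque']])
print(np.mean(F,0).round(3),st(),np.abs(s['qvel']).max())
p,_=grab('top');q,_=grab('side')
cv2.imwrite('pics/t5.png',np.hstack([cv2.resize(i[:,:,::-1],None,fx=4,fy=4,interpolation=2) for i in(p[130:280,185:285],q[150:300,220:320])]))
E
```

```text
[ 0.005 -0.145 -1.942 -0.003  0.02   0.008] (array([-99.98,  -0.51]), np.float64(127.3), array([ 0.6 ,  0.32, -2.03]), 24.34) 0.002136432418762489
```

View pics/t5.png

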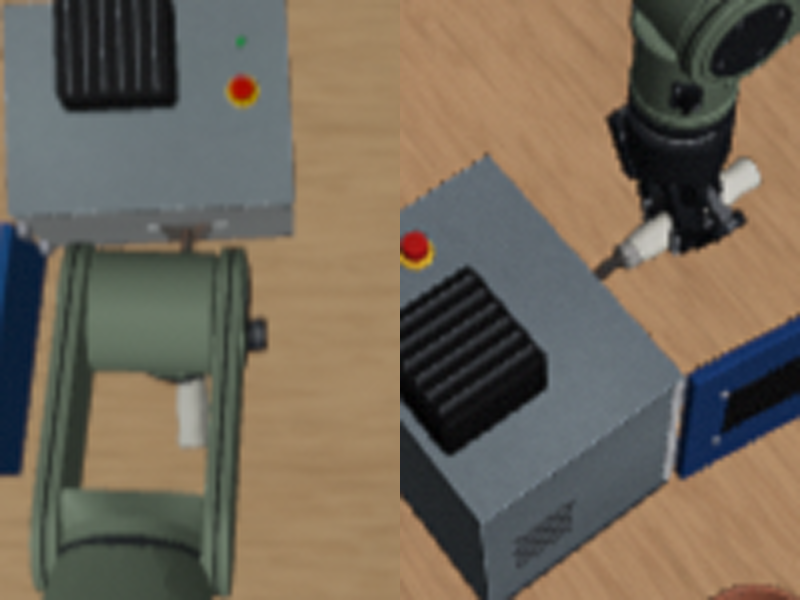

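The blade is inside the slot, with only the neck end showing at crop (185,232). The door is still open, and the mean side force is about 0, so nothing is touching. Handing in.

```bash
python3 -c "
from plant import ctrl
print(ctrl.finish_job())"
```

```text
the job is handed in; nothing more can be done
None
```

I handed the job in at about 24 s of the 67 s limit: the door is open to about 1.7 rad, and the trowel is held level with the widest part of its blade about 20 mm inside the slot, with no contact force measured; the cultivator and pots were not touched.

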